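# Shut the tagged gas valve in the bench isolation box

### The arm

A 7-joint arm with a two-finger parallel gripper is mounted at the origin on the work surface. World frame = base frame: x ahead of the robot, y to its left, z up, the work surface at z = 0. Lengths are in m, angles in rad, forces in N, time in s.
With the tool pointing down it reaches from about 0.4 to 0.85 m from the base axis. Payload 10.4 kg.
Tool frame: the origin (TCP) lies at the very end of the fingers, on their centre line; the grasp point (between the pads) lies 19 mm behind it; x points along the fingers, y is the direction in which the jaws open and shut, and the axes are right-handed (so a half turn about x gives the same grasp; the last joint's range is limited). The gripper opens to 85 mm and grips with 20 to 120 N. Pads are 22 mm wide; open, the fingers measure 114 mm over their backs; the gripper's body (76 mm by 85 mm) begins 54 mm behind the grasp point. The pads swing forward as they close: fully open they stand 13 mm farther back than shut.
Start: joints at [-1.357, 0.332, -0.065, 1.46, 0.022, 1.35, -0.088], TCP at [0.147, 0.608, 0.231] pointing down, gripper open.
Joint ranges: [-2.6, 2.6], [-0.5, 2.12], [-1.47, 1.34], [0.16, 2.42], [-1.27, 4.41], [0.06, 2.06], [-2.6, 2.6]. Speed limits (rad/s): [2.22, 2.22, 2.79, 2.79, 3.14, 3.14, 3.14].

### API

Orientations are given as a unit quaternion [x, y, z, w].
In Python, from workcell import monitor, camera, ticket, regions_of gives the robot as it stands.
- The arm moves only by the tool step_arm, never from a script. Its argument "increments" is a list of rows, each a list of 5 numbers: the finger opening in m, from 0 to 0.0854, then the shift along the world's x, y, z in m, then the turn about the world's z in rad. A call has 1 to 12 rows; each row shifts and turns the commanded pose from where the row before left it; what a row does not reach is not made up. A row lasts 1/12 s, in which the tool goes at most 41.7 mm and 7.16 degrees, less where a joint would pass 70% of its speed; a pose out of reach is approached as far as the arm can. A call with a gripper value outside its range is refused whole. The fingers move at their own pace and stop on an object; "force" is the grip in N (left out, the last holds). Time passes only in rows, so rows that do not move let the fingers close. It gives the time, the measured TCP pose, the force and the opening at its end, in the units of the state.
- monitor.get_obs(): the state, without advancing time (a new reading comes with each control period).
- camera(name): name is "scene" or "top" or "wrist"; returns a dict with "color" (420x560x3 uint8, red, green, blue), "range_z" (420x560 float32, m along the optical axis (not along the pixel's ray), 0 where there is no reading), "fx", "fy", "cx", "cy" (pixels), "cam_to_world" (4x4, takes a point from camera to world coordinates). Camera axes: x right, y up, looking along -z (the intrinsics and any distortion apply to the point x, -y, -z); pixel columns grow to the right and rows downward; lengths in m; the calibration is good to about 2 mm. A picture is of the moment at which its call begins.
- ticket.hand_in(): hands the job in, once; it reports no verdict.
Trained networks look in a picture, given as the dict that the camera call returned (one of the last four; its "shot" number tells which), for a name from the list of things; names that differ only in an ending like _2 or _b are one class to them, and where a whole thing is asked for, a point or a joint stands for the part that bears it (a point fixed in the world has none). Each returns a list of dicts, best first, with "p" (0 to 1); they miss things now and then, are a little off and sometimes report something else, mostly with a low value. They report only what shows in the picture. A call takes as long as a camera call.
- regions_of(picture, query): "region" (420x560 bool, what is visible of it) and "centre" ([row, column] in pixels, amid what is visible of it).
The state is a dict: "clock": time; "joint_pos": joint angles; "joint_velocities": joint speeds; "tau": joint torques, N m; "position": TCP position; "ee_rot": TCP orientation; "ft_force": force on the tool from outside, world axes, zero at the start; "torque": the same for the moment, N m; "grip_width": opening from 0.0 (shut) to 1.0 (fully open).
Only numpy, scipy, OpenCV 4.12 (cv2) and the standard library are available. Lean on these libraries where they do the work, as an engineer would, in place of code of your own. Each camera call takes 0.05 s, during which the arm holds its last target. There are 200 camera calls.

### The job

Shut off the tagged gas line on the lab bench: push the box's cover along by its handle to the robot's left, all the way to its end stop, without lifting it, so that the two valves beneath are laid open. Then push the lever that carries the round tag clockwise a quarter turn until it is fully shut, crosswise to its pipe. Leave the other valve open as it is and everything else on the bench where it stands.

Things in the scene. Friction and masses are not known exactly. Their poses are not given: they have to be found in the camera images.
- gas_box: Light grey steel gas box fixed on the bench, 500 mm long (own y, to the robot's left), 180 deep (own x, away from the robot), 95 high to the rim the cover slides on; guide strips and end stops rise 6 mm more. Origin: centre of its underside. Hose nozzles at 35 mm height stick out 45 mm in front; pipes stand 60 mm behind it and 55 mm beyond its left end. Left half: fixed plate flush with the rim.
- valve_bay (a point): Centre of the valve bay's opening, at rim height: the open-topped right half of the box, 230 mm along the box's own y and 148 mm along own x inside. Two valves stand in it; two pipes cross it along own x, their tops 43 mm above the bench, the valve bodies' tops at 60 mm under the levers' axes.
- cover: Loose flat aluminium cover, 167 (x) by 245 (y) by 4 mm, about 0.45 kg; origin at the centre of its underside, on the rim. The guides let it slide along the box's own y only (2 to 6 N); nothing holds it down. As found it lies over the bay, its origin at own y about -115 mm of the box; against the left (+y) end stop it is at +123 mm and the bay is open.
- cover_handle (a point): Middle of the bar of the bow handle at the cover's centre: a round steel bar 10 mm thick, 100 mm long along the box's own x, its centre 127 mm above the bench and 28 mm above the cover's upper face, with legs 45 mm either side of this point.
- tag_valve: Brass ball valve whose lever carries the round tag. It stands in either of two places in the bay: own y -185 or -95 mm of the box, own x +25 mm; the plain valve has the other place. Origin on the bench straight below the lever's vertical turning axis; axes as the box's.
- tag_lever (a joint): Angle of the tagged steel lever, rad. 0: open, along its pipe, pointing to the robot (box's -x). It turns clockwise seen from above, its end going to the robot's left, to its stop at 1.571: shut, crosswise to the pipe, pointing along the box's +y. Stiff (0.18 N m, 4 N at 45 mm from the axis), stays where left. Flat bar 14 mm wide, from 70 to 75 mm above the bench.
- tag_lever_end (a point): Centre of the round steel tag on the end of the tagged lever: a flat disc 30 mm across and 6 mm thick (70 to 76 mm above the bench), 48 mm from the turning axis, so that the lever ends 63 mm from the axis. Turns with the lever.
- plain_lever (a joint): Angle of the other valve's lever, rad: a plain straight bar of the same steel, width, height and reach (63 mm), without a tag. Same sense and range; it is to stay open as found (0 to 0.15).
- plain_lever_end (a point): Point on the plain lever 48 mm from its turning axis, 74 mm above the bench; turns with that lever.
- reagent_bottle: small amber glass reagent bottle with black cap, 42 mm across, 75 mm tall, near the front of the box; loose, origin at the centre of its underside; to be left alone.
- tweezers: steel tweezers lying flat on the bench in front of the box, 125 mm long; loose, origin at the centre of its underside; to be left alone.
- beaker: glass beaker, 72 mm across, 95 mm tall, left of the box; loose, origin at the centre of its underside; to be left alone.
- flask: glass conical flask, 74 mm across, 110 mm tall, close to the right end of the box; loose, origin at the centre of its underside; to be left alone.
- wash_bottle: white plastic wash bottle with blue cap and bent spout, 64 mm across, 175 mm tall, to the right; loose, origin at the centre of its underside; to be left alone.
- petri_dish: glass dish, 90 mm across, 15 mm tall, behind the box; loose, origin at the centre of its underside; to be left alone.
- spanner: steel spanner lying flat behind the box, 150 mm long; loose, origin at the centre of its underside; to be left alone.

How it is judged:
By the outcome, as a careful person would: the job done as asked, in the order asked, and still so for the second after the job is handed in, with the robot touching nothing.
It also fails if it takes over 56 s, if anything falls off the work surface, if the arm or the gripper's body presses on something with over 40 N, if the wrist force passes 120 N, or if a joint passes its speed limit or range.

## Working session

There is one attempt and no reset: what is moved stays moved. The work goes in short steps, Python scripts to look and compute and a tool call to move; the robot and the scene stay as the last step left them, time stands still between calls to the robot, and variables do not carry over. Pictures are saved under pics/ and viewed, about 8 in all and at most 12, crops included, and the job is handed in when it is done.

Besides the shell and the picture viewer there is one more tool, called as a command line: name --pt "numbers of a row" for each row, then --argument value for the rest. step_arm: Moves the arm, as the interface text tells. Its arguments: {"type":"object","properties":{"increments":{"type":"array"},"force":{"type":"number"}},"required":["increments"]}

```bash
mkdir -p pics; cat > h.py <<'E'
import numpy as np, cv2
from workcell import monitor, camera, ticket, regions_of
def pts(im, mask):
    r,c=np.nonzero(mask & (im["range_z"]>0)); d=im["range_z"][r,c]
    p=np.c_[(c-im["cx"])/im["fx"]*d, -(r-im["cy"])/im["fy"]*d, -d, np.ones_like(d)]
    return (p@np.array(im["cam_to_world"]).T)[:,:3]
def save(im,n,k=1): cv2.imwrite("pics/"+n, cv2.resize(im["color"][:,:,::-1],None,fx=k,fy=k))
E
python3 - <<'E'
from h import *
o=monitor.get_obs(); print(o["clock"],o["position"],o["ee_rot"],o["ft_force"])
a=camera("top"); b=camera("scene")
cv2.imwrite("pics/a.png",cv2.resize(np.vstack([a["color"],b["color"]])[:,:,::-1],(448,600)) if 0 else cv2.resize(a["color"][:,:,::-1],(784,588)))
save(b,"b.png",1.4)
for n,im in(("top",a),("scene",b)):
  print({k:v for k,v in im.items() if k not in("color","range_z")})
  for q in ["gas_box","cover","cover_handle","reagent_bottle","beaker","flask","wash_bottle"]:
    R=regions_of(im,q)
    if R:
      R=R[0]; P=pts(im,R["region"]); print(n,q,round(R["p"],2),np.round(R["centre"]),P.mean(0).round(3),np.percentile(P,[2,98],axis=0).round(3).tolist())
E
```

```text
0.0 [0.14655343 0.6072102  0.23054086] [ 0.08306898  0.70219819 -0.08402257  0.70210928] [ 0.51110667  0.55326143 -0.57986773]
{'fx': 460.9187926994274, 'fy': 460.9187926994274, 'cx': 281.48056682182863, 'cy': 203.20432846005258, 'cam_to_world': array([[-0.00346593,  0.99378235, -0.11128623,  0.41150368],
       [-0.99988334, -0.00178851,  0.01516932, -0.01974261],
       [ 0.01487597,  0.11132583,  0.99367262,  1.48564063],
       [ 0.        ,  0.        ,  0.        ,  1.        ]]), 'shot': 1}
top gas_box 0.96 [197. 249.] [0.587 0.044 0.09 ] [[0.497, -0.303, 0.005], [0.684, 0.202, 0.104]]
top cover 0.62 [193. 327.] [ 0.599 -0.17   0.1  ] [[0.519, -0.288, 0.093], [0.681, -0.052, 0.129]]
top cover_handle 0.63 [192. 322.] [ 0.6   -0.171  0.1  ] [[0.519, -0.288, 0.093], [0.681, -0.055, 0.129]]
top reagent_bottle 0.45 [239. 272.] [ 0.457 -0.017  0.052] [[0.439, -0.037, 0.001], [0.476, 0.004, 0.079]]
top beaker 0.89 [199. 114.] [0.59  0.493 0.05 ] [[0.557, 0.452, -0.0], [0.621, 0.524, 0.099]]
top flask 0.97 [191. 386.] [ 0.612 -0.371  0.054] [[0.585, -0.404, 0.009], [0.647, -0.346, 0.1
[... 397 characters left out ...]
 1.27661405],
       [ 0.        ,  0.        ,  0.        ,  1.        ]]), 'shot': 2}
scene gas_box 0.97 [221. 300.] [ 0.626 -0.018  0.079] [[0.51, -0.308, 0.005], [0.691, 0.187, 0.105]]
scene cover 0.82 [238. 246.] [ 0.6   -0.175  0.102] [[0.518, -0.288, 0.096], [0.678, -0.054, 0.131]]
scene reagent_bottle 0.47 [199. 263.] [ 0.461 -0.023  0.06 ] [[0.447, -0.036, 0.039], [0.473, -0.008, 0.08]]
scene beaker 0.58 [153. 398.] [0.587 0.485 0.062] [[0.551, 0.452, 0.003], [0.619, 0.524, 0.099]]
scene flask 0.88 [299. 191.] [ 0.629 -0.384  0.056] [[0.603, -0.412, 0.01], [0.65, -0.352, 0.115]]
scene wash_bottle 0.72 [279. 104.] [ 0.462 -0.569  0.097] [[0.434, -0.597, 0.011], [0.477, -0.54, 0.173]]
```

View pics/a.png

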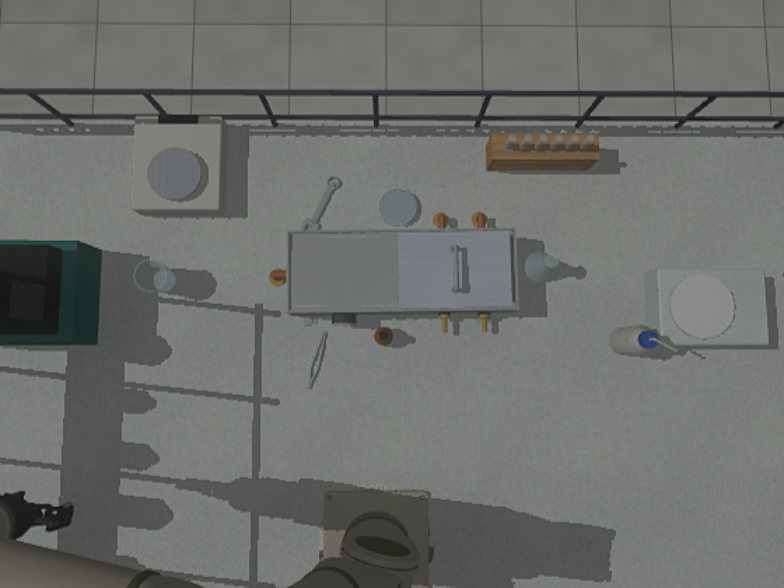

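```bash
python3 - <<'E'
from h import *
a=camera("top"); b=camera("scene")
for im in(a,b):
  P=pts(im,np.ones((420,560),bool))
  m=(P[:,0]>.5)&(P[:,0]<.7)&(P[:,1]>-.33)&(P[:,1]<.25)
  rim=P[m&(P[:,2]>.088)&(P[:,2]<.108)][:,:2].astype(np.float32); print("rim",cv2.minAreaRect(rim))
  c=P[m&(P[:,2]>.112)]; print("handle",c.mean(0),c[:,2].max(),cv2.minAreaRect(c[:,:2].astype(np.float32)))
  R=regions_of(im,"cover")[0]; Q=pts(im,R["region"]); Q=Q[(Q[:,2]<.106)&(Q[:,2]>.09)]
  print("cover",cv2.minAreaRect(Q[:,:2].astype(np.float32)))
E
```

```text
rim ((0.5991594195365906, -0.05867832899093628), (0.18119506537914276, 0.500284731388092), 0.6617422103881836)
handle [ 0.59769719 -0.16763255  0.13053915] 0.13951789675356552 ((0.5691276788711548, -0.0010187625885009766), (0.09590749442577362, 0.3673950135707855), 10.042250633239746)
cover ((0.6152384281158447, -0.37609314918518066), (0.024687286466360092, 0.01791013777256012), 31.661014556884766)
rim ((0.5959528088569641, -0.055775225162506104), (0.18874093890190125, 0.5049200654029846), 0.6529994606971741)
handle [ 0.60324456 -0.17233912  0.13107903] 0.1378226021862201 ((0.5993729829788208, -0.17162366211414337), (0.10128806531429291, 0.011839065700769424), 0.20414865016937256)
cover ((0.5983688235282898, -0.17062237858772278), (0.17336151003837585, 0.24714958667755127), 0.5010867118835449)
```

The top view shows the box level with the world axes, with the cover on its right half and the bow handle at about (457,268) px, which is (0.599, -0.172). The way in from the right of the handle is clear. Next I'll bring the shut fingers round to the handle's right side.

step_arm --pt "0 0.03 -0.025 0 0.06" --pt "0 0.03 -0.025 0 0.06" --pt "0 0.03 -0.025 0 0.06" --pt "0 0.03 -0.025 0 0.06" --pt "0 0.03 -0.025 0 0" --pt "0 0.03 -0.025 0 0" --pt "0 0.03 -0.025 0 0" --pt "0 0.03 -0.025 0 0" --pt "0 0.03 -0.025 0 0" --pt "0 0.03 -0.025 0 0" --pt "0 0.03 -0.025 0 0" --pt "0 0.03 -0.025 0 0"

```text
clock: 2.0
position: [0.5079, 0.3062, 0.2316]
ee_rot: [-0.001, 0.707, 0.001, 0.707]
ft_force: [0.2, 0.6, -0.3]
grip_width: -0.0
```

step_arm --pt "0 0.01 -0.038 0 0" --pt "0 0.01 -0.038 0 0" --pt "0 0.01 -0.038 0 0" --pt "0 0.01 -0.038 0 0" --pt "0 0.01 -0.038 0 0" --pt "0 0.01 -0.038 0 0" --pt "0 0.01 -0.038 0 0" --pt "0 0.01 -0.038 0 0" --pt "0 0.01 -0.038 0 0" --pt "0 0 -0.038 0 0" --pt "0 0 -0.038 0 0" --pt "0 0 -0.038 0 0"

```text
clock: 3.0
position: [0.5965, -0.1502, 0.2315]
ee_rot: [-0.001, 0.707, 0.001, 0.707]
ft_force: [-0.0, 0.4, -0.6]
grip_width: 0.003
```

step_arm --pt "0 0 -0.035 0 0" --pt "0 0 -0.035 0 0" --pt "0 0 0 0 0" --pt "0 0 0 -0.035 0" --pt "0 0 0 -0.035 0" --pt "0 0 0 -0.03 0" --pt "0 0 0 -0.015 0" --pt "0 0 0 0 0"

```text
clock: 3.67
position: [0.5945, -0.2174, 0.1123]
ee_rot: [-0.001, 0.709, 0.002, 0.705]
ft_force: [0.1, 0.4, -0.4]
grip_width: -0.002
```

```bash
python3 - <<'E'
from h import *
b=camera("scene"); a=camera("wrist")
s=b["color"][140:320,140:360]; cv2.imwrite("pics/c.png",np.hstack([cv2.resize(s,(440,360)),cv2.resize(a["color"],(360,360))])[:,:,::-1])
E
```

```text
(no output)
```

View pics/c.png

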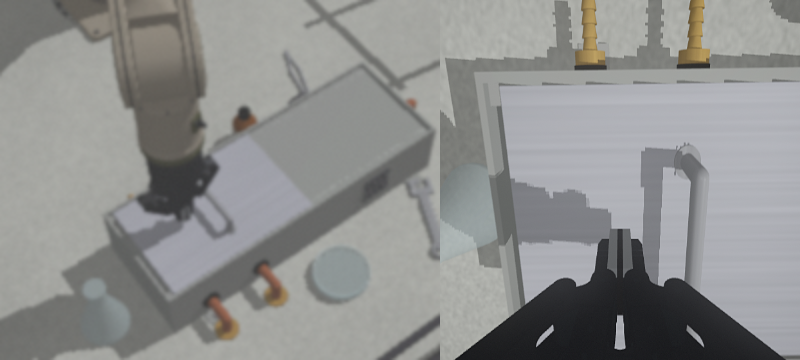

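Picture: the shut fingers stand to the right of the handle bar and between its legs (wrist half: fingers about (620,250), bar about (695,220)). Now I'll push left.

step_arm --pt "0 0 0.01 0 0" --pt "0 0 0.01 0 0" --pt "0 0 0.008 0 0" --pt "0 0 0.008 0 0" --pt "0 0 0.01 0 0" --pt "0 0 0.01 0 0" --pt "0 0 0.012 0 0" --pt "0 0 0.012 0 0" --pt "0 0 0.012 0 0" --pt "0 0 0.012 0 0" --pt "0 0 0.012 0 0" --pt "0 0 0.012 0 0"

```text
clock: 4.77
position: [0.597, -0.0912, 0.1176]
ee_rot: [-0.001, 0.706, 0.0, 0.708]
ft_force: [-0.2, -7.1, 4.3]
grip_width: -0.002
```

step_arm --pt "0 0 0.012 0 0" --pt "0 0 0.012 0 0" --pt "0 0 0.012 0 0" --pt "0 0 0.012 0 0" --pt "0 0 0.012 0 0" --pt "0 0 0.012 0 0" --pt "0 0 0.012 0 0" --pt "0 0 0.01 0 0" --pt "0 0 0.008 0 0" --pt "0 0 0.006 0 0" --pt "0 0 0.004 0 0" --pt "0 0 0 0 0"

```text
clock: 5.77
position: [0.5963, 0.0201, 0.1174]
ee_rot: [-0.002, 0.707, -0.0, 0.707]
ft_force: [-3.4, -7.6, 6.0]
grip_width: -0.004
```

step_arm --pt "0 0 0.006 0 0" --pt "0 0 0.006 0 0" --pt "0 0 0.005 0 0" --pt "0 0 0.004 0 0" --pt "0 0 0.003 0 0" --pt "0 0 0 0 0"

```text
clock: 6.27
position: [0.596, 0.0428, 0.1174]
ee_rot: [-0.002, 0.707, -0.001, 0.707]
ft_force: [-6.1, -10.9, 8.7]
grip_width: 0.003
```

```bash
python3 - <<'E'
from h import *
b=camera("scene"); R=regions_of(b,"cover")[0]; P=pts(b,R["region"]); 
print(R["p"],np.percentile(P,[1,99],axis=0).round(3), monitor.get_obs()["position"])
E
```

```text
0.91 [[ 0.519 -0.06   0.095]
 [ 0.677  0.18   0.132]] [0.59605019 0.04284648 0.11737797]
```

step_arm --pt "0 0 0.004 0 0" --pt "0 0 0.003 0 0" --pt "0 0 0.003 0 0" --pt "0 0 0 0 0"

```text
clock: 6.7
position: [0.596, 0.0482, 0.1174]
ee_rot: [-0.002, 0.707, -0.004, 0.707]
ft_force: [-7.1, -24.2, 10.2]
grip_width: -0.003
```

The force jumped to 24 N and the tool stalled, so the cover is at its end stop. I'll back off, lift and look into the bay.

step_arm --pt "0 0 -0.01 0 0" --pt "0 0 -0.015 0 0" --pt "0 0 -0.015 0 0" --pt "0 0 0 0.03 0" --pt "0 0 -0.01 0.04 0" --pt "0 -0.03 -0.03 0.04 0" --pt "0 -0.04 0 0.03 0" --pt "0 -0.04 0 0 0" --pt "0 -0.04 0 0 0" --pt "0 0 0 0 0"

```text
clock: 7.53
position: [0.4557, -0.0157, 0.24]
ee_rot: [-0.0, 0.708, 0.002, 0.707]
ft_force: [1.4, 0.3, 0.1]
grip_width: -0.001
```

```bash
python3 - <<'E'
from h import *
b=camera("scene"); a=camera("top")
for im in (a,b):
  for q in ["cover","cover_handle","tag_lever_end","plain_lever_end","tag_lever","plain_lever"]:
    for R in regions_of(im,q)[:2]:
      P=pts(im,R["region"]); print(q,round(R["p"],2),R["centre"],np.median(P,0).round(3),np.percentile(P,[1,99],axis=0).round(3).tolist())
s=cv2.resize(b["color"][170:320,150:300],(400,400)); t=cv2.resize(a["color"][130:260,270:400],(400,400)); cv2.imwrite("pics/d.png",np.hstack([s,t])[:,:,::-1])
E
```

```text
cover 0.73 [187.6, 242.5] [0.609 0.082 0.1  ] [[0.519, -0.052, 0.093], [0.681, 0.185, 0.133]]
cover_handle 0.79 [192.3, 237.9] [0.607 0.081 0.1  ] [[0.504, -0.055, 0.092], [0.681, 0.187, 0.595]]
tag_lever_end 0.65 [193.5, 349.5] [ 0.591 -0.24   0.077] [[0.565, -0.253, 0.07], [0.635, -0.225, 0.085]]
plain_lever_end 0.72 [191.4, 239.3] [0.608 0.082 0.1  ] [[0.519, -0.052, 0.093], [0.681, 0.186, 0.132]]
plain_lever_end 0.47 [196.0, 316.1] [ 0.599 -0.151  0.076] [[0.564, -0.158, 0.069], [0.636, -0.144, 0.085]]
tag_lever 0.6 [195.6, 347.4] [ 0.591 -0.241  0.077] [[0.566, -0.253, 0.049], [0.631, -0.228, 0.085]]
tag_lever 0.47 [194.3, 315.9] [ 0.604 -0.151  0.077] [[0.566, -0.158, 0.068], [0.635, -0.144, 0.085]]
cover 0.85 [204.4, 312.4] [0.601 0.059 0.101] [[0.514, -0.056, 0.095], [0.679, 0.185, 0.133]]
cover 0.33 [247.1, 253.2] [ 0.612 -0.137  0.051] [[0.487, -0.308, 0.0], [0.694, 0.19, 0.106]]
cover_handle 0.65 [208.5, 308.4] [0.599 0.06  0.101] [[0.512, -0.056, 0.095], [0.679, 0.185, 0.133]]
plain_lever_end 0.53 [244.4, 250.5] [ 0.596 -0.152  0.078] [[0.533, -0.16, 0.006], [0.634, -0.122, 0.088]]
tag_lever 0.59 [255.9, 230.5] [ 0.591 -0.242  0.077] [[0.559, -0.253, 0.006], [0.636, -0.215, 0.085]]
tag_lever 0.42 [282.9, 101.0] [ 0.463 -0.569  0.107] [[0.334, -0.605, 0.001], [0.478, -0.537, 0.178]]
plain_lever 0.45 [243.9, 249.5] [ 0.604 -0.152  0.078] [[0.567, -0.16, 0.069], [0.633, -0.146, 0.088]]
plain_lever 0.16 [248.2, 256.1] [ 0.615 -0.146  0.051] [[0.509, -0.308, 0.001], [0.693, 0.18, 0.106]]
```

View pics/d.png

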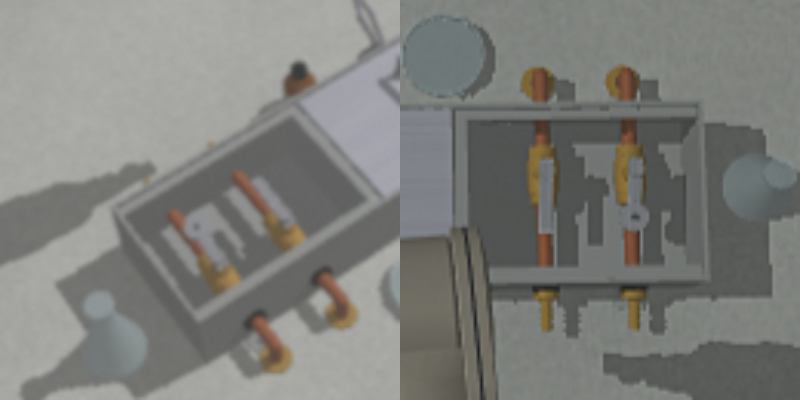

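Picture: the bay is open. The tagged lever is the right-hand one (tag about (632,215) px in the right half), with its axis at about (0.624, -0.242). The plain lever stands at y ≈ -0.152. I'll turn the gripper 90° so its 22 mm side fits the 30 mm gap between tag and wall, and look from above.

step_arm --pt "0 0.01 -0.021 0 0.12" --pt "0 0.01 -0.021 0 0.12" --pt "0 0.01 -0.021 0 0.12" --pt "0 0.01 -0.021 0 0.12" --pt "0 0.01 -0.021 0 0.12" --pt "0 0.01 -0.021 0 0.12" --pt "0 0.01 -0.021 0 0.12" --pt "0 0.01 -0.021 0 0.12" --pt "0 0.01 -0.021 0 0.12" --pt "0 0.01 -0.021 0 0.12" --pt "0 0.01 -0.021 0 0.12" --pt "0 0.01 -0.021 0 0.12"

```text
clock: 9.23
position: [0.5309, -0.1694, 0.2185]
ee_rot: [-0.307, 0.661, 0.301, 0.614]
ft_force: [-0.1, -0.7, -1.5]
grip_width: 0.003
```

step_arm --pt "0 0 -0.002 -0.02 0.12" --pt "0 0 -0.002 -0.02 0.01" --pt "0 0 0 -0.02 0" --pt "0 0 0 -0.02 0" --pt "0 0 0 0 0"

```text
clock: 9.65
position: [0.5274, -0.1725, 0.1433]
ee_rot: [-0.322, 0.658, 0.32, 0.601]
ft_force: [-0.2, -0.0, -0.6]
grip_width: -0.0
```

```bash
python3 - <<'E'
from h import *
o=monitor.get_obs(); print(o["position"],o["joint_pos"],o["ee_rot"])
a=camera("wrist"); save(a,"e.png",1.4)
P=pts(a,np.ones((420,560),bool)); g=lambda m:P[m]
rim=P[(abs(P[:,2]-.098)<.007)&(P[:,0]>.53)&(P[:,0]<.66)&(P[:,1]<-.25)&(P[:,1]>-.33)]
print("rim y",np.percentile(rim[:,1],[2,98]) if len(rim) else None)
for q in ["tag_lever","tag_lever_end","plain_lever"]:
  for R in regions_of(a,q)[:2]:
    Q=pts(a,R["region"]); print(q,round(R["p"],2),R["centre"],np.median(Q,0).round(3),np.percentile(Q,[1,99],axis=0).round(3).tolist())
E
```

```text
[ 0.52738213 -0.17245941  0.14332685] [ 0.60527896  0.32752786 -0.48294541  1.69073075  0.2108696   1.23067189
  2.57529126] [-0.32193201  0.65790215  0.31967397  0.60110989]
rim y [-0.30630567 -0.30107992]
tag_lever 0.64 [213.2, 121.2] [ 0.59  -0.239  0.075] [[0.565, -0.251, 0.071], [0.638, -0.225, 0.081]]
tag_lever_end 0.97 [215.7, 120.4] [ 0.591 -0.239  0.075] [[0.565, -0.252, 0.038], [0.638, -0.225, 0.081]]
plain_lever 0.83 [314.2, 219.9] [ 0.586 -0.151  0.075] [[0.566, -0.157, 0.071], [0.605, -0.143, 0.076]]
```

View pics/e.png

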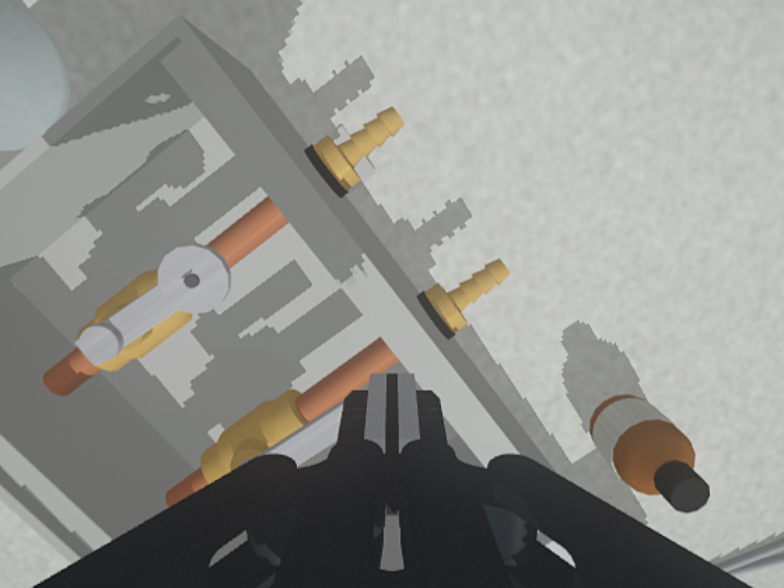

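The wrist joint ran into its range at about +55° (clear of everything; picture: tag at (192,278), tips at (392,385)). I'll lift and turn the other way.

step_arm --pt "0 0 0 0.03 -0.05" --pt "0 0 0 0.03 -0.1" --pt "0 0 -0.01 0 -0.12" --pt "0 0 -0.01 0 -0.12" --pt "0 0 -0.01 0 -0.12" --pt "0 0 -0.01 0 -0.12" --pt "0 0 -0.01 0 -0.12" --pt "0 0 -0.01 0 -0.12" --pt "0 0 -0.01 0 -0.12" --pt "0 0 -0.01 0 -0.12" --pt "0 0 -0.01 0 -0.12" --pt "0 0 -0.01 0 -0.12"

```text
clock: 10.85
position: [0.5304, -0.2728, 0.209]
ee_rot: [0.159, 0.714, -0.13, 0.67]
ft_force: [-0.5, 0.4, -0.7]
grip_width: -0.005
```

step_arm --pt "0 0.01 0 0 -0.12" --pt "0 0.01 0 0 -0.12" --pt "0 0.01 0 0 -0.12" --pt "0 0.01 0 0 -0.12" --pt "0 0 0 0 -0.12" --pt "0 0 0 0 -0.12" --pt "0 0 0 0 -0.12" --pt "0 0 0 0 -0.12" --pt "0 0 0 0 -0.12" --pt "0 0 0 0 -0.1" --pt "0 0 0 0 0"

```text
clock: 11.77
position: [0.5702, -0.2723, 0.2091]
ee_rot: [0.53, 0.505, -0.479, 0.485]
ft_force: [0.9, 0.2, 0.1]
grip_width: 0.001
```

```bash
python3 - <<'E'
from h import *
from scipy.spatial.transform import Rotation as R
o=monitor.get_obs(); print(o["position"],o["joint_pos"]); print(R.from_quat(o["ee_rot"]).as_matrix().round(3))
E
```

```text
[ 0.57023202 -0.272256    0.20907112] [ 0.48385415  0.36328329 -0.0895829   1.46811872 -0.0463702   1.31006475
  0.39224031]
[[ 0.031  0.999 -0.019]
 [ 0.07  -0.021 -0.997]
 [-0.997  0.03  -0.07 ]]
```

step_arm --pt "0 -0.008 0.002 -0.03 0" --pt "0 0 0 -0.03 0" --pt "0 0 0 -0.03 0" --pt "0 0 0 0 0"

```text
clock: 12.1
position: [0.559, -0.2689, 0.1123]
ee_rot: [0.527, 0.51, -0.479, 0.483]
ft_force: [-1.4, 0.8, -1.8]
grip_width: -0.002
```

```bash
python3 - <<'E'
from h import *
a=camera("wrist"); b=camera("scene"); c=camera("top")
s=cv2.resize(b["color"][190:310,160:280],(400,400)); t=cv2.resize(a["color"],(400,400)); cv2.imwrite("pics/f.png",np.hstack([s,t])[:,:,::-1])
print(monitor.get_obs()["position"])
E
```

```text
[ 0.56268519 -0.27063764  0.11939296]
```

View pics/f.png

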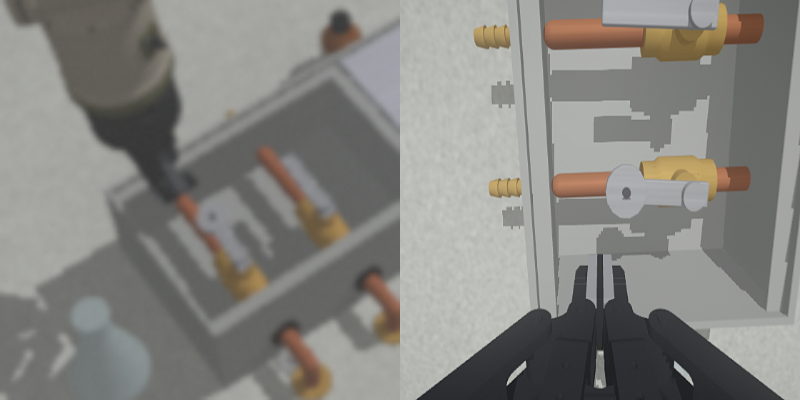

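Picture: the tips (right half, about (600,258)) stand between the right end wall and the tag (about (625,192)). I'll go down gently and watch the force.

step_arm --pt "0 0 0 -0.01 0" --pt "0 0 0 -0.01 0" --pt "0 0 0 -0.01 0" --pt "0 0 0 -0.008 0" --pt "0 0 0 -0.006 0" --pt "0 0 0 0 0" --pt "0 0 0 0 0"

```text
clock: 12.83
position: [0.5614, -0.2703, 0.0728]
ee_rot: [0.528, 0.507, -0.479, 0.485]
ft_force: [0.1, 0.1, 0.4]
grip_width: -0.002
```

step_arm --pt "0 0 0 -0.005 0" --pt "0 0 0 -0.004 0" --pt "0 0.002 0.004 0 0" --pt "0 0.002 0.004 0 -0.06" --pt "0 0.002 0.005 0 -0.1" --pt "0 0.001 0.005 0 -0.1" --pt "0 -0.001 0.005 0 -0.09" --pt "0 0 0.005 0 -0.09" --pt "0 0 0.004 0 -0.08" --pt "0 0 0 0 0"

```text
clock: 13.67
position: [0.5656, -0.2376, 0.0631]
ee_rot: [0.641, 0.353, -0.589, 0.343]
ft_force: [-5.7, -1.9, -2.2]
grip_width: -0.001
```

```bash
python3 - <<'E'
from h import *
b=camera("scene"); c=camera("top")
s=cv2.resize(b["color"][190:310,160:280],(400,400)); t=cv2.resize(c["color"][140:240,290:390],(400,400)); cv2.imwrite("pics/g.png",np.hstack([s,t])[:,:,::-1])
o=monitor.get_obs();print(o["position"],o["ft_force"])
E
```

```text
[ 0.56629697 -0.23832364  0.06350732] [-4.37885925 -2.00751827 -2.28537712]
```

View pics/g.png

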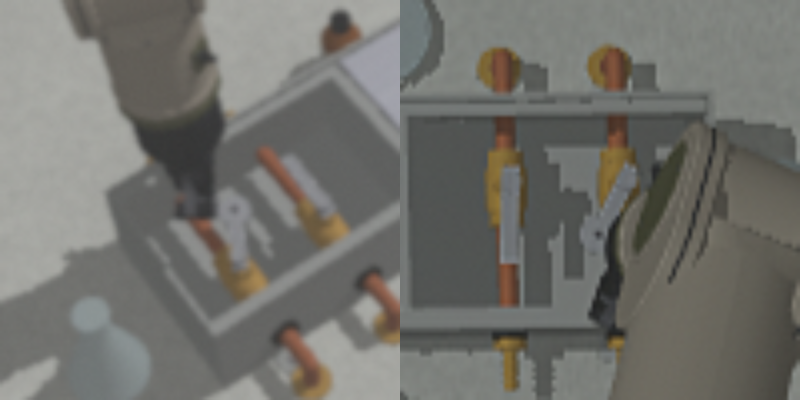

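The tagged lever has turned about 30° (top half: tag about (597,235) px) and the plain lever hasn't moved. I'll keep going along the arc.

step_arm --pt "0 0.001 0.005 0 -0.09" --pt "0 0.001 0.005 0 -0.09" --pt "0 0.001 0.004 0 -0.08" --pt "0 0.002 0.005 0 -0.09" --pt "0 0.002 0.004 0 -0.09" --pt "0 0.003 0.004 0 -0.08" --pt "0 0.003 0.004 0 -0.09" --pt "0 0.003 0.004 0 -0.09" --pt "0 0.003 0.003 0 -0.08" --pt "0 0 0 0 0"

```text
clock: 14.6
position: [0.5864, -0.1985, 0.0636]
ee_rot: [0.727, 0.083, -0.675, 0.095]
ft_force: [-3.3, 1.2, -1.8]
grip_width: 0.005
```

step_arm --pt "0 0.004 0.003 0 -0.09" --pt "0 0.004 0.002 0 -0.09" --pt "0 0.004 0.001 0 -0.08" --pt "0 0 0 0 0"

```text
clock: 14.93
position: [0.5985, -0.1926, 0.0636]
ee_rot: [0.731, -0.011, -0.682, 0.007]
ft_force: [-2.8, 1.9, -2.4]
grip_width: 0.002
```

```bash
python3 - <<'E'
from h import *
b=camera("scene"); c=camera("top")
s=cv2.resize(b["color"][190:310,160:280],(400,400)); t=cv2.resize(c["color"][140:240,290:390],(400,400)); cv2.imwrite("pics/i.png",np.hstack([s,t])[:,:,::-1])
o=monitor.get_obs();print(o["position"],o["ft_force"])
E
```

```text
[ 0.59847855 -0.19377964  0.06394634] [-2.3744867   1.69698361 -0.9470584 ]
```

View pics/i.png

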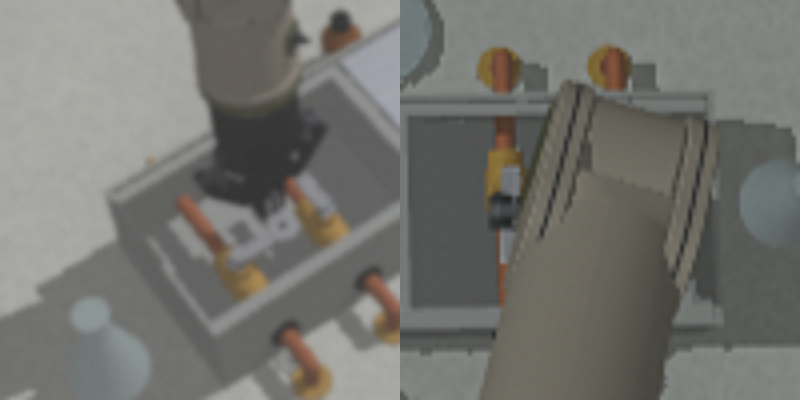

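It's nearly crosswise, but the force is still only about 3 N, so it hasn't reached the stop. I'll press on in +x.

step_arm --pt "0 0.003 0 0 0" --pt "0 0.002 0 0 0" --pt "0 0 0 0 0"

```text
clock: 15.28
position: [0.6015, -0.1941, 0.0636]
ee_rot: [0.73, -0.01, -0.683, 0.008]
ft_force: [-12.3, 5.2, 4.1]
grip_width: -0.002
```

step_arm --pt "0 0.002 0 0 0" --pt "0 0.001 0 0 0" --pt "0 0 0 0 0"

```text
clock: 15.53
position: [0.6019, -0.1941, 0.0633]
ee_rot: [0.729, -0.01, -0.685, 0.008]
ft_force: [-26.1, 7.7, 13.7]
grip_width: -0.004
```

The lever is at its stop (26 N, tool stalled). I'll back off along -x, lift clear and check.

step_arm --pt "0 -0.006 0 0 0" --pt "0 -0.008 0 0 0" --pt "0 -0.006 0 0 0" --pt "0 0 0 0.02 0" --pt "0 0 0 0.03 0" --pt "0 0 0 0.04 0" --pt "0 -0.01 0.02 0.04 0" --pt "0 -0.03 0.025 0.02 0" --pt "0 -0.035 0.02 0 0" --pt "0 -0.035 0.02 0 0" --pt "0 -0.035 0.02 0 0" --pt "0 0 0 0 0"

```text
clock: 16.53
position: [0.439, -0.0898, 0.2094]
ee_rot: [0.732, -0.01, -0.681, 0.009]
ft_force: [1.9, 0.8, 1.2]
grip_width: -0.005
```

```bash
python3 - <<'E'
from h import *
b=camera("scene"); a=camera("top")
o=monitor.get_obs();print(o["position"],o["ft_force"])
for im in (a,b):
  for q in ["cover","tag_lever_end","plain_lever_end","reagent_bottle","beaker","flask","wash_bottle"]:
    for R in regions_of(im,q)[:1]:
      P=pts(im,R["region"]); print(q,round(R["p"],2),np.median(P,0).round(3),np.percentile(P,[1,99],axis=0).round(3).tolist())
  R=[r for r in regions_of(im,"tag_lever")[:1]]
  if R:
    P=pts(im,R[0]["region"]); P=P[(P[:,2]>.066)&(P[:,2]<.08)]; print("rect",cv2.minAreaRect(P[:,:2].astype(np.float32)))
s=cv2.resize(b["color"][170:320,150:300],(400,400)); t=cv2.resize(a["color"][130:260,200:400],(400,260)); t=np.vstack([t,np.zeros((140,400,3),np.uint8)]); cv2.imwrite("pics/j.png",np.hstack([s,t])[:,:,::-1])
E
```

```text
[ 0.44375889 -0.09221723  0.21061155] [-0.09926422 -0.31288785 -0.55547321]
cover 0.95 [0.598 0.065 0.099] [[0.516, -0.055, 0.093], [0.682, 0.187, 0.132]]
tag_lever_end 0.7 [ 0.607 -0.151  0.076] [[0.567, -0.164, 0.045], [0.643, -0.143, 0.085]]
plain_lever_end 0.69 [ 0.599 -0.151  0.077] [[0.564, -0.158, 0.069], [0.635, -0.144, 0.085]]
reagent_bottle 0.62 [ 0.457 -0.015  0.052] [[0.439, -0.034, 0.013], [0.476, 0.004, 0.079]]
beaker 0.81 [0.592 0.503 0.051] [[0.56, 0.452, -0.001], [0.62, 0.52, 0.099]]
flask 0.96 [ 0.611 -0.369  0.045] [[0.583, -0.411, -0.001], [0.653, -0.346, 0.115]]
wash_bottle 0.55 [ 0.443 -0.552  0.115] [[0.414, -0.622, 0.001], [0.475, -0.535, 0.174]]
rect ((0.6263496279716492, -0.2183091789484024), (0.025060463696718216, 0.07284947484731674), 1.5122720003128052)
cover 0.7 [0.6   0.059 0.101] [[0.514, -0.056, 0.095], [0.678, 0.185, 0.134]]
plain_lever_end 0.5 [ 0.598 -0.152  0.078] [[0.56, -0.16, 0.071], [0.634, -0.143, 0.085]]
reagent_bottle 0.18 [0.416 0.132 0.007] [[0.356, 0.122, -0.001], [0.441, 0.148, 0.015]]
beaker 0.8 [0.59  0.477 0.066] [[0.552, 0.451, 0.007], [0.62, 0.521, 0.1]]
flask 0.66 [ 0.63  -0.384  0.049] [[0.604, -0.414, 0.008], [0.651, -0.35, 0.116]]
wash_bottle 0.72 [ 0.757 -0.048  0.006] [[0.715, -0.093, -0.001], [0.801, -0.008, 0.02]]
rect ((0.6222089529037476, -0.21587207913398743), (0.07344424724578857, 0.02808992937207222), 83.84754180908203)
```

View pics/j.png

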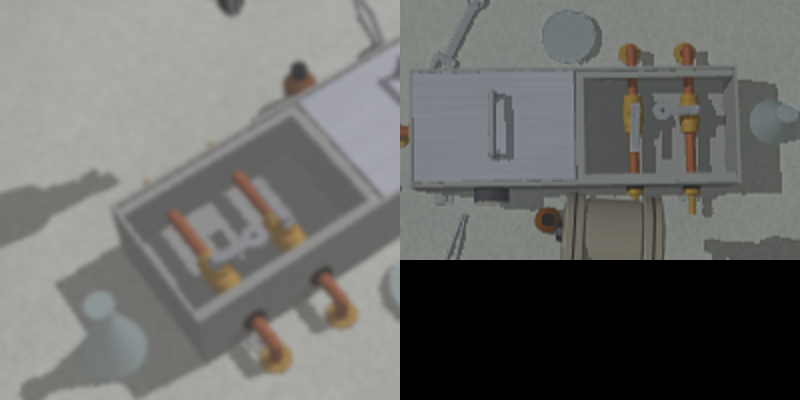

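Picture: the tagged lever lies crosswise (tag about (661,111) px), the plain lever is still along its pipe, the cover is against the left stop, and nothing else has moved. I'll hand in.

```bash
python3 -c "
from h import *
print(ticket.hand_in(), monitor.get_obs()['clock'])"
```

```text
the job is handed in; nothing more can be done
the job is handed in; nothing more can be done
```

The tagged gas line is shut off and the job is handed in; the clock read about 17 s of the 56 s allowed.

**Cover:** I pushed it left by its handle with the fingers shut until it stalled at 24 N. Afterwards its origin measured about +122 mm on the box, against +123 mm at the end stop. The upward force on the tool showed it was pressing down slightly, not lifting.

**Tagged lever:** This was the right-hand valve. I pushed its tag clockwise until it stalled at 26 N. The top camera put it about 1.5° off crosswise and the scene camera about 6° off. I trust the stall and the top view more, because the scene camera's outline was coarse.

**Everything else:** The plain lever lies along its pipe as found. The flask and beaker measured unmoved in both cameras, the reagent and wash bottles in the top view. The dish, spanner and tweezers I only checked by eye. The tool ended clear of everything.

**What went wrong or disagreed:**
- My first wrist turn ran into a joint's range limit, clear of everything, and left the tool tilted about 4°. I turned the other way and went on.
- In the final scene view, the networks mistook other things for the reagent bottle and the wash bottle. In the top view, one took the plain lever for the tagged one; the picture showed which was which.

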